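# Fetch the tea box from behind the canisters

### The arm

A 6-joint arm with a two-finger parallel gripper is mounted at the origin on the work surface; the furniture and walls round the work are solid. World frame = base frame: x ahead of the robot, y to its left, z up, the work surface at z = 0. Lengths are in m, angles in rad, forces in N, time in s.
With the tool pointing down it reaches from about 0.35 to 1 m from the base axis. Payload 7.1 kg.
Tool frame: the origin (TCP) lies between the finger pads; the fingertips stand 22 mm ahead of it and the grasp point (between the pads) lies 3 mm ahead of it; z points along the fingers, y is the line along which they close (so a half turn about z gives the same grasp; the last joint's range is limited). The gripper opens to 85 mm and grips with 20 to 120 N. Pads are 22 mm wide; open, the fingers measure 114 mm over their backs; the gripper's body (76 mm by 85 mm) begins 54 mm behind the grasp point. The pads swing forward as they close: fully open they stand 13 mm farther back than shut.
Start: joints at [-1.261, 0.423, 1.63, -0, 1.089, -0.019], TCP at [0.202, -0.591, 0.253] pointing down, gripper open.
Joint ranges: [-3, 3], [-0.9, 2.11], [0.09, 2.58], [-1.31, 4.45], [0.11, 2.69], [-2.54, 2.54]. Speed limits (rad/s): [2.39, 2.39, 3.01, 3.14, 3.14, 3.14].

### API

Orientations are given as a rotation vector (axis times angle).
In Python, from rig import manip gives the robot as it stands. The module is installed in compiled form; this text tells all that it offers. Calls block until the motion is done:
- manip.move_to(position, orientation): joint-space move of the TCP to a pose.
- manip.servo_line(position, orientation=None, rate=0.15): straight line of the TCP; orientation=None keeps the orientation; rate is the mean speed in m/s.
- manip.set_joints(angles): joint-space move.
- manip.command_gripper(opening, f_grip=None): finger opening in m; f_grip is the grip in N (None keeps the last); returns when the fingers have stopped.
- manip.hold(seconds).
- manip.solve_ik(position, orientation): joint angles nearest the present ones, or None.
- manip.camera(name): name is "side" or "top" or "wrist"; returns a dict with "image" (420x560x3 uint8, red, green, blue), "fx", "fy", "cx", "cy" (pixels), "cam_to_world" (4x4, takes a point from camera to world coordinates); the wrist camera has in their place "mount" (4x4, takes a point from camera to tool coordinates, whose origin is the TCP and whose axes are the flange's). Camera axes: x right, y down, z forward; pixel columns grow to the right and rows downward; lengths in m; the calibration is good to about 2 mm. A picture is of the moment at which its call begins: read the wrist's pose just before it. There is no depth.
A pose or a line that the arm cannot do raises manip.IKError and nothing moves.
- manip.sign_off(): hands the job in, once; it reports no verdict.
Readings, each from a call of its own:
- manip.get_time(): time.
- manip.get_joint_positions(): joint angles.
- manip.get_joint_vel(): joint speeds.
- manip.get_tau(): joint torques, N m.
- manip.get_position(): TCP position.
- manip.get_ee_rot(): TCP orientation.
- manip.get_contact_force(): force on the tool from outside, world axes, zero at the start.
- manip.get_torque(): the same for the moment, N m.
- manip.get_width(): finger opening in m.
Only numpy, scipy, OpenCV 4.12 (cv2) and the standard library are available. Lean on these libraries where they do the work, as an engineer would, in place of code of your own. Each camera call takes 0.05 s, during which the arm holds its last target. There are 200 camera calls.

### The job

The flat tea box lies on the wooden board behind the two canisters. First move both canisters aside and stand them on the cork mat, leaving the box where it is; then lay the tea box flat in the middle of the small wooden tray, along its length; last stand each canister back on the board in the place where it stood before, the large one in the large one's place and the small one in the small one's. Do not let a canister tip over, and leave the jar on the board standing where it is.

Things in the scene. Friction and masses are not known exactly. Their poses are not given: they have to be found in the camera images.
- board: Fixed flat wooden board, 220 (its x) x 230 (its y) x 12 mm high; origin at the centre of its underside, z up. Two flush round cork inlays of 104 mm diameter at x = -50 mm, y = +55 and -55 mm in its frame are the canisters' places (a canister starts centred on each, which one on which varies). The front (its -x edge) faces the robot.
- mat: Fixed plain cork mat, 240 (its x) x 140 (its y) x 8 mm high, to the left or right of the board: the side area for both canisters. Origin at the centre of its underside. The two canisters fit side by side along its length, each about 58 mm from its centre.
- tray: Fixed small wooden tray with brass end loops, 210 (its x, the length) x 140 (its y) mm, floor 6 mm thick (6 mm above the worktop), rim 6 mm wide and 12 mm high over the worktop; on the other side of the board from the mat. Origin at the centre of its underside.
- canister_large: Larger green round canister with a wooden lid (the lid is fixed on): 100 mm diameter, 140 mm tall over all; lid top at 123 mm, on it a central round knob of 20 mm diameter from 123 to 140 mm, by which it is lifted. About 0.45 kg. Origin at the centre of its underside, z up.
- canister_small: Smaller green round canister with a wooden lid (the lid is fixed on): 92 mm diameter, 120 mm tall over all; lid top at 103 mm, on it a central round knob of 20 mm diameter from 103 to 120 mm, by which it is lifted. About 0.40 kg. Origin at the centre of its underside, z up.
- tea_box: Flat closed yellow card tea box, 62 (its x) x 138 (its y) x 30 mm high, 0.09 kg, lying on the back part of the board behind the canisters, too close to them (about 10 to 20 mm) for a finger; grasp it across its 62 mm side. Origin at the centre of its underside. (A larger red tea box farther back is not meant.)
- jar: Bystander: jar with a green cap, 52 mm diameter, 98 mm tall, standing on the back right of the board beside the tea box. Origin at the centre of its underside. Not to be moved.
There are look-alikes about, which are no part of the job. Leave any blue look-alike of the canister_small alone.

How it is judged:
By the outcome, as a careful person would: the job done as asked, in the order asked, and still so for the second after the job is handed in, with the robot touching nothing.
It also fails if it takes over 115 s, if anything falls off the work surface, if the arm or the gripper's body presses on something with over 40 N, if the wrist force passes 120 N, or if a joint passes its speed limit or range.

## Working session

There is one attempt and no reset: what is moved stays moved. The work goes in short steps, each a Python script; the robot and the scene stay as the last script left them, time stands still between calls to the robot, and variables do not carry over. Pictures are saved under pics/ and viewed, on a budget of 14 in all, crops included, one or two more only if the job needs it, and the job is handed in when it is done.

```bash
mkdir -p pics
python3 - <<'E'
from rig import manip
import cv2,numpy as np
for n in("top","side"):
    c=manip.camera(n); cv2.imwrite(f"pics/{n}0.png",c["image"][:,:,::-1]); print(n,c["fx"],c["fy"],c["cx"],c["cy"]);print(np.round(c["cam_to_world"],4).tolist())
c=manip.camera("wrist");print(c["fx"],c["cx"],c["cy"],np.round(c["mount"],4).tolist())
print(manip.get_time(),manip.get_ee_rot())
E
```

```text
top 399.30193510668585 399.30193510668585 275.85928665716204 212.45992568194586
[[0.0176, -0.9906, 0.1359, 0.4172], [-0.9994, -0.0216, -0.028, 0.0105], [0.0307, -0.1353, -0.9903, 0.8771], [0.0, 0.0, 0.0, 1.0]]
side 542.4516398205674 542.4516398205674 283.3336471721649 207.2708438633803
[[-0.7846, -0.4332, 0.4435, 0.0496], [-0.6199, 0.5369, -0.5723, 0.6257], [0.0098, -0.724, -0.6898, 0.8083], [0.0, 0.0, 0.0, 1.0]]
359.1192419764525 277.8836170260248 210.3559556222904 [[-0.0006, -0.961, -0.2767, 0.0704], [1.0, -0.0007, 0.0004, -0.0009], [-0.0006, -0.2767, 0.961, -0.1205], [0.0, 0.0, 0.0, 1.0]]
0.15 [-3.09802222e+00 -5.14036925e-01  2.84959688e-04]
```

View pics/top0.png

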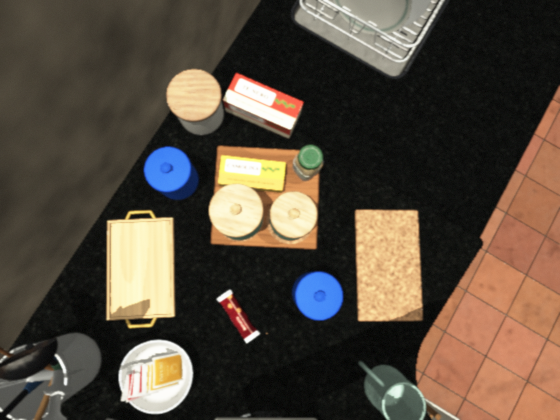

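View pics/side0.png

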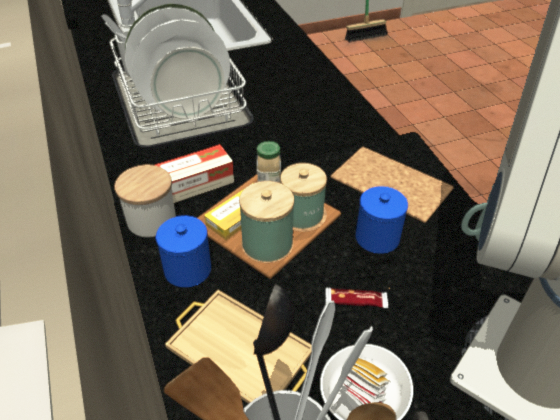

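```bash
cat > h.py <<'E'
from rig import manip
import cv2,numpy as np
from scipy.spatial.transform import Rotation as R
def tcp():
    T=np.eye(4);T[:3,:3]=R.from_rotvec(manip.get_ee_rot()).as_matrix();T[:3,3]=manip.get_position();return T
def shot(n):
    T=tcp() if n=="wrist" else None
    c=manip.camera(n); c["T"]=c["cam_to_world"] if T is None else T@c["mount"]; return c
def ray(c,uv):
    d=np.array([(uv[0]-c["cx"])/c["fx"],(uv[1]-c["cy"])/c["fy"],1.]); d=c["T"][:3,:3]@d
    return c["T"][:3,3],d/np.linalg.norm(d)
def plane(c,uv,z):
    o,d=ray(c,uv); return o+d*(z-o[2])/d[2]
def tri(c1,u1,c2,u2):
    (a,d),(b,e)=ray(c1,u1),ray(c2,u2)
    s=np.linalg.lstsq(np.c_[d,-e],b-a,rcond=None)[0]; p,q=a+s[0]*d,b+s[1]*e
    return (p+q)/2,np.linalg.norm(p-q)
def proj(c,p):
    q=np.linalg.inv(c["T"])@np.r_[p,1]; return np.array([c["fx"]*q[0]/q[2]+c["cx"],c["fy"]*q[1]/q[2]+c["cy"]])
def blob(img,lo,hi,roi,k=3):
    "largest contour of an HSV range inside roi=(x0,y0,x1,y1)"
    m=cv2.inRange(cv2.cvtColor(img,cv2.COLOR_RGB2HSV),lo,hi); r=np.zeros_like(m); x0,y0,x1,y1=roi
    r[y0:y1,x0:x1]=m[y0:y1,x0:x1]; r=cv2.morphologyEx(r,cv2.MORPH_CLOSE,np.ones((k,k)))
    return max(cv2.findContours(r,cv2.RETR_EXTERNAL,cv2.CHAIN_APPROX_NONE)[0],key=cv2.contourArea)
def down(yaw):
    "tool pointing down, finger closing line (tool y) at angle yaw from world y"
    return (R.from_euler('z',yaw)*R.from_euler('y',np.pi)).as_rotvec()
def quad(c,uvs,z):
    "rect fit of contour points on plane z: centre, (size), angle of long side"
    P=np.array([plane(c,u,z)[:2] for u in uvs.reshape(-1,2)])
    (cx,cy),(w,h),a=cv2.minAreaRect((P*1000).astype(np.float32))
    if w<h: w,h,a=h,w,a+90
    return np.round([cx,cy,w,h,(a+90)%180-90],1)
E
cat > m1.py <<'E'
from h import *
t,s=shot("top"),shot("side")
hs=lambda c,u:cv2.cvtColor(c["image"],cv2.COLOR_RGB2HSV)[u[1],u[0]]
for n,u in dict(board=(250,243),mat=(390,260),tray=(140,260),box=(240,165),lid=(220,205),knob=(236,209),rim=(109,260)).items(): print(n,hs(t,u))
wood=((3,60,40),(25,255,255))
b=blob(t["image"],(0,0,0),(0,0,0),(0,0,1,1)) if 0 else None
mat=blob(t["image"],(5,40,60),(30,255,255),(345,195,435,335)); print("mat",quad(t,mat,.008))
tray=blob(t["image"],(5,40,60),(35,255,255),(100,213,182,322)); print("tray",quad(t,tray,.012))
box=blob(t["image"],(22,130,120),(35,255,255),(210,150,290,192),7); print("box",quad(t,box,.042))
brd=blob(t["image"],(0,60,40),(40,255,255),(205,140,330,255),9); print("brd",quad(t,brd,.012),cv2.boundingRect(brd))
ov=np.hstack([cv2.resize(c["image"][y:y+200,x:x+200],None,fx=2,fy=2,interpolation=cv2.INTER_CUBIC) for c,x,y in((t,190,130),(s,190,130))])
cv2.imwrite("pics/a.png",ov[:,:,::-1])
E
python3 m1.py
```

```text
board [ 14 147 225]
mat [ 16 112 229]
tray [ 26  51 254]
box [ 27   9 249]
lid [ 25  39 254]
knob [ 23  80 248]
rim [ 18 107 215]
mat [ 428.9 -260.4  242.4  144.7    0.8]
tray [414.5 272.1 231.1 144.4   4.3]
box [616.7  39.8 141.1  64.1  84.9]
brd [571.3   9.7 247.9 224.5  87.7] (208, 145, 116, 105)
```

View pics/a.png

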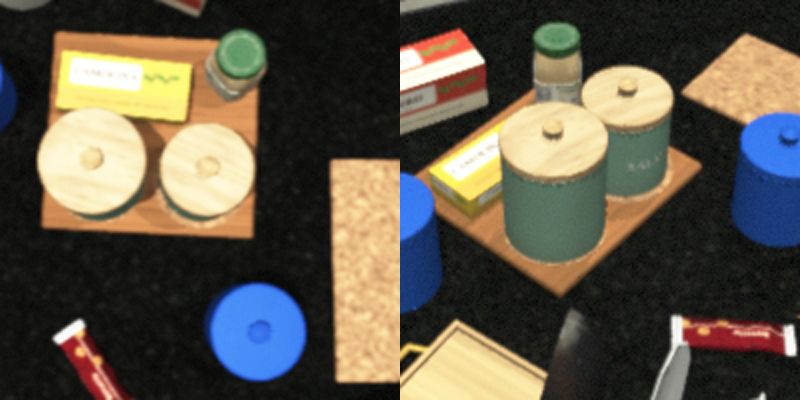

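```bash
cat > m2.py <<'E'
from h import *
t,s=shot("top"),shot("side")
f=lambda n,a,b:print(n,*[np.round(x*1000,1) for x in tri(t,a,s,b)])
f("knobL",(236,209),(266.2,194.5)); f("knobS",(294,213.5),(303.7,173))
f("board FL",(211,245),(270,276)); f("board FR",(317,248.5),(340.5,212.5))
f("blue",(320,295.5),(384,197)); f("blue2",(166,167),(181,229))
def corners(c,lo,hi,roi,k=7):
    m=cv2.inRange(cv2.cvtColor(c["image"],cv2.COLOR_RGB2HSV),lo,hi);r=np.zeros_like(m);x0,y0,x1,y1=roi;r[y0:y1,x0:x1]=m[y0:y1,x0:x1]
    r=cv2.morphologyEx(cv2.morphologyEx(r,cv2.MORPH_CLOSE,np.ones((k,k))),cv2.MORPH_OPEN,np.ones((k,k)))
    q=max(cv2.findContours(r,cv2.RETR_EXTERNAL,cv2.CHAIN_APPROX_NONE)[0],key=cv2.contourArea)
    return q,cv2.approxPolyDP(q,9,True).reshape(-1,2)
for n,z,a,b in(("mat",.008,(345,195,435,335),(325,140,465,225)),("tray",.012,(100,213,182,326),(160,285,320,400))):
    for c,r in((t,a),(s,b)):
        q,p=corners(c,(5,30,60),(35,255,255),r); print(n,p.tolist(),quad(c,q,z))
b,_=corners(t,(22,100,120),(35,255,255),(210,150,290,192)); print("box",quad(t,b,.042))
E
python3 m2.py
```

```text
knobL [523.8  64.4 140.4] 1.5
knobS [519.8 -45.3 122.3] 0.7
board FL [464.  125.8  10.6] 4.1
board FR [ 460.3 -104.8    5.3] 2.3
blue [366.2 -97.2 109.9] 1.3
blue2 [607.2 205.  109.2] 1.0
mat [[356, 209], [357, 320], [421, 320], [418, 211]] [ 428.9 -260.5  242.4  144.7    0.8]
mat [[464, 140], [428, 140], [451, 182], [366, 147], [325, 179], [392, 186], [427, 220], [464, 185]] [ 422.  -336.6  349.8  254.8   85.9]
tray [[127, 213], [106, 221], [106, 320], [153, 325], [175, 315], [173, 218]] [410.6 271.8 239.  144.4   4.3]
tray [[176, 318], [166, 347], [187, 368], [164, 395], [254, 399], [305, 378], [311, 344], [289, 334], [255, 354], [262, 314], [222, 291]] [418.1 268.9 244.5 208.9  38.6]
box [612.7  39.1 141.1  63.4 -88.6]
```

```bash
cat > m3.py <<'E'
from h import *
np.set_printoptions(suppress=True)
for i,y in enumerate((.05,-.05)):
    manip.move_to([.50,y,.36],down(0)); manip.hold(.3)
    c=shot("wrist"); np.savez(f"w{i}.npz",**{k:c[k] for k in("image","fx","fy","cx","cy","T")})
    cv2.imwrite(f"pics/w{i}.png",c["image"][:,:,::-1])
print(manip.get_joint_positions(),manip.get_time())
E
python3 m3.py
python3 - <<'E'
import cv2,numpy as np
cv2.imwrite("pics/w01.png",np.vstack([cv2.imread(f"pics/w{i}.png")[40:340,:] for i in(0,1)]))
E
```

```text
[-0.12183388  0.12395519  1.78077147  0.00001932  1.23682011 -1.69401809] 4.0667
```

View pics/w01.png

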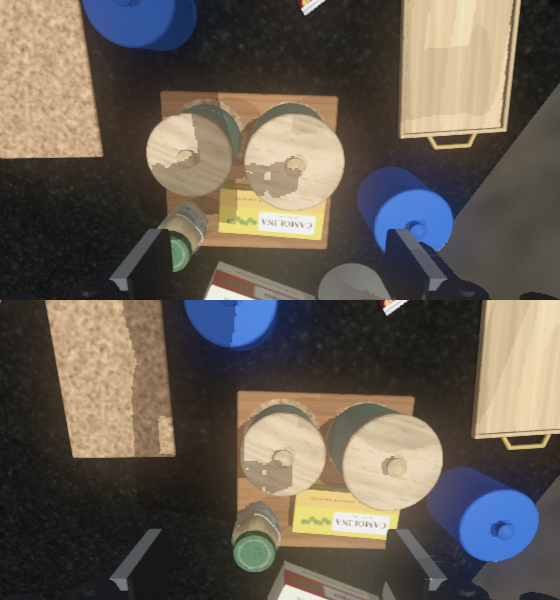

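```bash
cat > m4.py <<'E'
from h import *
A,B=[dict(np.load(f"w{i}.npz")) for i in(0,1)]
def sub(c,u):
    g=cv2.cvtColor(c["image"],cv2.COLOR_RGB2GRAY)
    return cv2.cornerSubPix(g,np.array([[u]],np.float32),(4,4),(-1,-1),(3,30,.01))[0,0]
for n,a,b in (("knobS",(187,198),(284,197)),("knobL",(295,205),(397,206)),("brdFR",(162,133),(238,132)),("brdFL",(338,137),(414,137)),
 ("boxBR",(219,273),(293,272)),("boxBL",(323,281),(395,280)),("mat",(102,196),(175,195)),("tray",(400,177),(473,177)),("brdBL",(327,287),(384+0,288+0))):
    if n[0]!='k': a,b=sub(A,a),sub(B,b)
    print(n,*[np.round(x*1000,1) for x in tri(A,a,B,b)],np.round(a,1),np.round(b,1))
E
python3 m4.py
python3 - <<'E'
import cv2,numpy as np
a,b=[cv2.imread(f"pics/w{i}.png") for i in(0,1)]
z=lambda im,u,v:cv2.resize(im[v-25:v+25,u-25:u+25],(300,300),interpolation=cv2.INTER_NEAREST)
cv2.imwrite("pics/k.png",np.vstack([np.hstack([z(a,187,198),z(b,284,197)]),np.hstack([z(a,295,205),z(b,397,206)])]))
E
```

```text
knobS [518.3 -42.3 125.4] 0.8 [187 198] [284 197]
knobL [521.4  66.9 144.9] 0.9 [295 205] [397 206]
brdFR [ 459.4 -100.1   12.8] 0.6 [159.9 131.6] [237.4 130.9]
brdFL [467.  127.5   7.1] 0.0 [337.5 136.9] [413.8 137. ]
boxBR [640.4 -30.2  41.7] 0.2 [217.8 271.1] [291.5 271.1]
boxBL [657.6 111.7  35.2] 1.4 [323. 281.] [395. 280.]
mat [ 546.2 -189.6    4.1] 0.6 [102.2 196.3] [174.5 195.5]
tray [521.3 213.8   7.6] 0.3 [400.4 178.3] [474.3 178.4]
brdBL [720.4 129.7 -59.2] 0.0 [325.7 288.4] [384.7 288.4]
```

View pics/k.png

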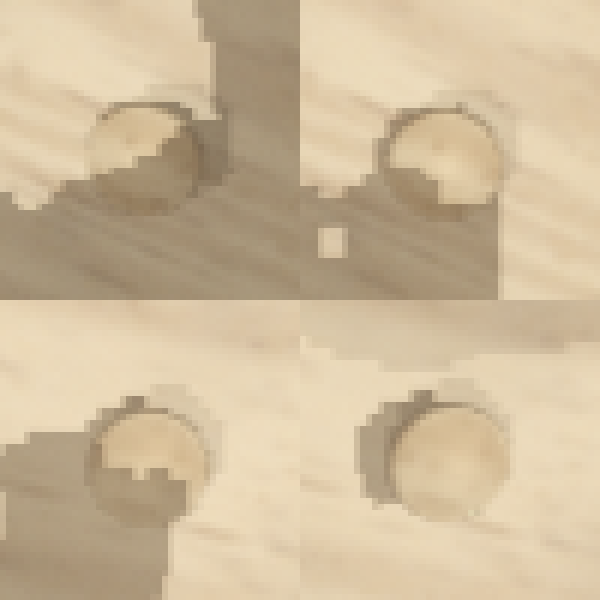

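```bash
cat >> h.py <<'E'
Fz=lambda:manip.get_contact_force()[2]
def feel_down(x,y,z,zmin,yaw,step=.002,thr=3):
    "go down from z until something pushes back; returns TCP z"
    f0=Fz()
    while z>zmin:
        z-=step; manip.servo_line([x,y,z],down(yaw),rate=.05)
        if abs(Fz()-f0)>thr: break
    print("felt z %.4f dF %.1f"%(manip.get_position()[2],Fz()-f0)); return z
E
python3 - <<'E'
from h import *
A,B=[dict(np.load(f"w{i}.npz")) for i in(0,1)]
for a,b in(((185.7,198.8),(282.2,198.5)),((294.5,207.3),(396.5,207.7))): print(*[np.round(v*1000,1) for v in tri(A,a,B,b)])
x,y=.519,-.0435
manip.command_gripper(.032,60)
manip.move_to([x,y,.20],down(0)); manip.servo_line([x,y,.160],down(0)); manip.hold(.2)
z=feel_down(x,y,.160,.128,0)
print(manip.get_contact_force(),manip.get_width(),manip.get_time())
c=shot("wrist");cv2.imwrite("pics/gS.png",c["image"][100:,:,::-1])
E
```

```text
[519.9 -44.1 123.8] 0.1
[523.3  66.4 145.4] 0.3
felt z 0.1363 dF 4.4
[0.14107392 0.17162142 4.21777193] 0.031894966258088055 8.9333
```

View pics/gS.png

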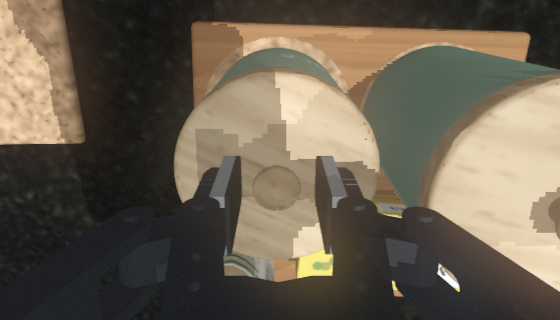

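```bash
cat > pick.py <<'E'
from h import *
import json
def grab(name,x,y,z):
    manip.servo_line([x,y,z],down(0),rate=.05); manip.command_gripper(.0,60); manip.hold(.2)
    print("closed w %.4f"%manip.get_width(),np.round(manip.get_contact_force(),1),np.round(manip.get_position(),4))
    p=manip.get_position().tolist(); json.dump(p,open(name+".json","w")); return p
def carry(p,q,dz):
    "lift from TCP p, carry, lower to TCP q+10mm, feel the surface, let go"
    up=dz; manip.servo_line([p[0],p[1],p[2]+up],down(0),rate=.12)
    print("lifted w %.4f F"%manip.get_width(),np.round(manip.get_contact_force(),1))
    manip.servo_line([q[0],q[1],p[2]+up],down(0),rate=.2)
    manip.servo_line([q[0],q[1],q[2]+.008],down(0),rate=.12); manip.hold(.2)
    z=feel_down(q[0],q[1],q[2]+.008,q[2]-.006,0,step=.0015,thr=2.)
    manip.command_gripper(.034); manip.hold(.2)
    manip.servo_line([q[0],q[1],z+.05],down(0),rate=.12); print("t",manip.get_time())
E
python3 - <<'E'
from pick import *
p=grab("S",.519,-.0435,.1390)
carry(p,[.371,-.260,p[2]-.004],.15)
t=shot("top");cv2.imwrite("pics/t1.png",t["image"][130:340,190:450,::-1])
E
```

```text
closed w 0.0154 [-0.8 -1.6  4.6] [ 0.5191 -0.0436  0.1391]
lifted w 0.0151 F [ 0.8  0.1 -3.8]
felt z 0.1351 dF 13.2
t 16.7583
```

View pics/t1.png

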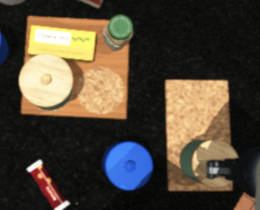

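Run:
```python
from pick import *
x,y=.523,.066
p=manip.get_position(); manip.servo_line([p[0],p[1],.27],down(0),rate=.2)
manip.command_gripper(.032,60)
manip.servo_line([x,y,.22],down(0),rate=.25); manip.servo_line([x,y,.172],down(0),rate=.15); manip.hold(.2)
z=feel_down(x,y,.172,.148,0)
p=grab("L",x,y,manip.get_position()[2]+.0027)
carry(p,[.487,-.260,p[2]-.004],.15)
manip.servo_line([.487,-.26,.26],rate=.2)
manip.move_to([.55,-.0,.36],down(0)); manip.hold(.3)
c=shot("wrist");cv2.imwrite("pics/b0.png",c["image"][:,:,::-1]); np.savez("b0.npz",**{k:c[k] for k in("image","fx","fy","cx","cy","T")})
t=shot("top");cv2.imwrite("pics/t2.png",t["image"][:,:,::-1]); 
print(manip.get_time())
```

```text
felt z 0.1563 dF 3.3
closed w 0.0153 [-1.7 -2.   3.9] [0.523  0.0658 0.1592]
lifted w 0.0150 F [-0.4  0.2 -3.9]
felt z 0.1552 dF 9.1
t 29.9833
31.9167
```

View pics/b0.png

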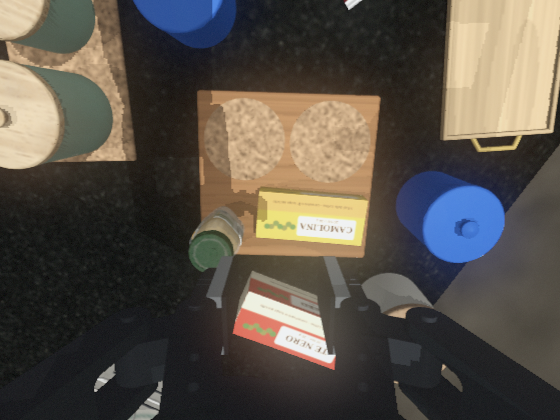

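View pics/t2.png

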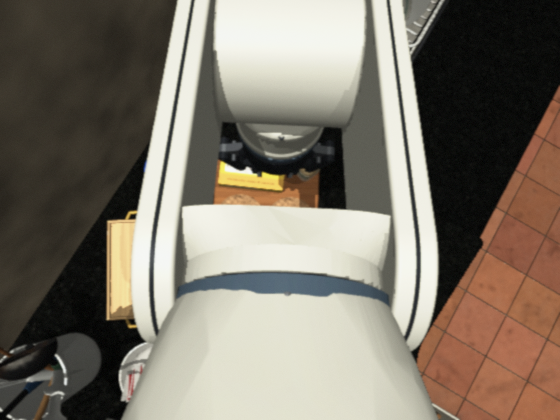

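```bash
cat > m5.py <<'E'
from h import *
manip.move_to([.52,.06,.33],down(0)); manip.hold(.3)
c=shot("wrist"); np.savez("b1.npz",**{k:c[k] for k in("image","fx","fy","cx","cy","T")})
A,B=[dict(np.load(f"b{i}.npz")) for i in(0,1)]
cs=[]
for c in(A,B):
    hsv=cv2.cvtColor(c["image"],cv2.COLOR_RGB2HSV); print(hsv[200,300],hsv[230,280],hsv[150,280])
    p=proj(c,np.array([.615,.037,.042])).astype(int); print(p)
    q=blob(c["image"],(21,110,80),(36,255,255),(p[0]-85,p[1]-55,p[0]+85,p[1]+50),9)
    bx=cv2.boxPoints(cv2.minAreaRect(q)); k=np.argsort(bx.sum(1)); cs.append(bx[k]); print(np.round(bx[k],1).tolist(),quad(c,q,.042))
    v=c["image"].copy(); cv2.drawContours(v,[q],-1,(255,0,0),1); c["v"]=v[80:330]
cv2.imwrite("pics/box.png",np.vstack([A["v"],B["v"]])[:,:,::-1])
for a,b in zip(*cs): print(*[np.round(x*1000,1) for x in tri(A,a,B,b)])
E
python3 m5.py
```

```text
[ 22 109 238] [ 27 118 238] [ 17  81 215]
[307 217]
[[258.79998779296875, 186.39999389648438], [254.6999969482422, 236.89999389648438], [367.79998779296875, 195.3000030517578], [363.70001220703125, 245.8000030517578]] [613.9  41.6 138.6  67.3  84.9]
[ 17  80 219] [ 22 106 246] [ 17  84 210]
[259 247]
[[208.10000610351562, 214.89999389648438], [204.0, 266.70001220703125], [321.3999938964844, 224.0], [317.29998779296875, 275.70001220703125]] [613.6  42.  138.6  67.7  84.9]
[575.9 -24.5  35.2] 0.0
[638.7 -30.4  48. ] 0.9
[585.9 112.3  41.4] 0.7
[648.7 108.2  53.3] 1.6
```

View pics/box.png

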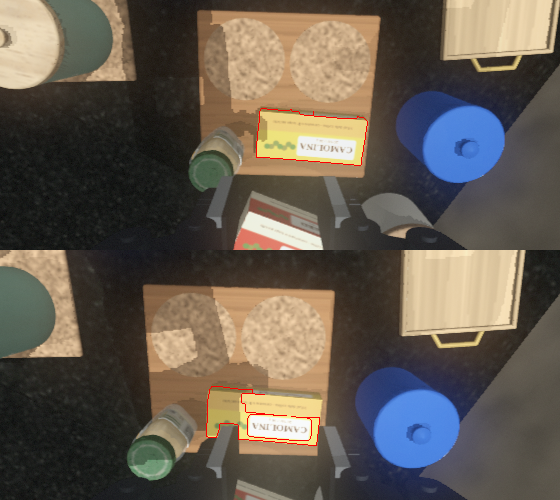

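```bash
cat > m6.py <<'E'
from h import *
manip.move_to([.44,.23,.36],down(0)); manip.hold(.3)
c=shot("wrist"); np.savez("tr.npz",**{k:c[k] for k in("image","fx","fy","cx","cy","T")})
v=c["image"].copy()
q=blob(v,(10,40,70),(35,255,255),(0,0,560,420),5); 
print(quad(c,q,.012),proj(c,np.array([.414,.272,.012])),manip.get_time())
cv2.imwrite("pics/tr.png",v[:,:,::-1])
E
python3 m6.py
```

```text
[544.1 405.7 607.7 416.7  12.1] [310.81352556 142.44881451] 33.7917
```

View pics/tr.png

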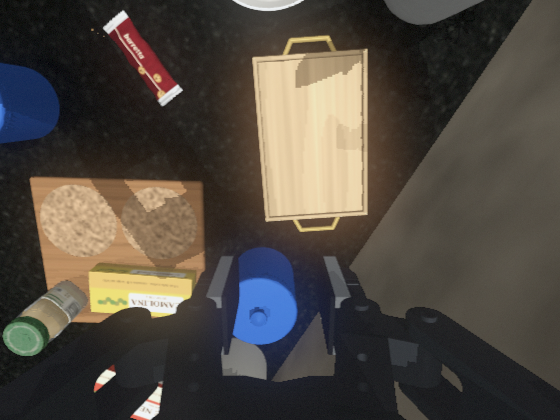

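```bash
cat > m7.py <<'E'
from h import *
C=dict(np.load("tr.npz")); t=shot("top"); t["image"]=cv2.imread("pics/top0.png")[:,:,::-1].copy()
def sub(c,u):
    g=cv2.cvtColor(c["image"],cv2.COLOR_RGB2GRAY)
    return cv2.cornerSubPix(g,np.array([[u]],np.float32),(3,3),(-1,-1),(3,30,.01))[0,0]
W=[(253,57),(368,49),(368,214),(265,220)];T=[(175,318),(107,320),(107,219),(173,218)]
for z,c,U in((.012,C,W),(.012,t,T)):
    U=[sub(c,u) for u in U]; P=np.array([plane(c,u,z)[:2]*1000 for u in U]); print(np.round(P,1).tolist(),"mean",P.mean(0).round(1))
    d=(P[2]+P[3]-P[0]-P[1])/2; e=(P[1]+P[2]-P[0]-P[3])/2; print("len %.1f yaw %.1f  wid %.1f yaw %.1f"%(np.hypot(*d),np.degrees(np.arctan2(d[1],d[0])),np.hypot(*e),np.degrees(np.arctan2(-e[0],e[1]))))
for a,b in zip(W,T): print(*[np.round(x*1000,1) for x in tri(C,sub(C,a),t,sub(t,b))])
print("wall",[plane(C,u,0)[:2].round(3).tolist() for u in((350,275),(535,0))])
for u in((78,220),(160,225)): print("inlay",plane(C,u,.012).round(4))
B=dict(np.load("b0.npz"))
for u in((244,139),(330,141)): print("inlay",plane(B,u,.012).round(4))
q=[.414,.27,.09];print(manip.solve_ik(q,down(-np.pi/2+.03+np.pi/2)),manip.solve_ik([.6155,.041,.037],down(-np.pi/2-.089)))
E
python3 m7.py
```

```text
[[312.0, 198.3], [302.3, 336.7], [510.6, 350.7], [520.3, 212.2]] mean [411.3 274.5]
len 208.8 yaw 3.8  wid 138.8 yaw 4.0
[[312.4, 195.4], [302.0, 335.7], [511.2, 350.3], [520.8, 209.9]] mean [411.6 272.8]
len 209.3 yaw 4.0  wid 140.7 yaw 4.1
[310.9 197.6   1.6] 0.4
[301.2 338.3   5.1] 0.2
[511.5 351.6   8.8] 0.0
[522.  211.7   5.5] 0.9
wall [[0.607, 0.335], [0.248, 0.536]]
inlay [ 0.518  -0.0441  0.012 ]
inlay [0.5254 0.0675 0.012 ]
inlay [ 0.5188 -0.0437  0.012 ]
inlay [0.5215 0.0667 0.012 ]
[ 5.53823364e-01  5.01258737e-01  2.00923795e+00 -4.44089210e-16
  6.31095966e-01 -1.04697296e+00] [ 4.72219272e-02  7.10978559e-01  1.73967211e+00 -4.44089210e-16
  6.90941986e-01  1.36221927e-01]
```

Run:
```python
from h import *
p=manip.get_position()
g=np.radians(-95.1); b=[.6160,.041]
manip.command_gripper(.085,25)
manip.move_to([*b,.22],down(g)); manip.servo_line([*b,.10],rate=.2); manip.servo_line([*b,.037],rate=.06); print(manip.get_contact_force())
manip.command_gripper(0.03,25); manip.hold(.2); print("w",manip.get_width(),manip.get_contact_force())
manip.servo_line([*b,.045],rate=.05); manip.servo_line([*b,.22],rate=.15); print("w",manip.get_width())
c=shot("wrist");cv2.imwrite("pics/hold.png",c["image"][:,:,::-1])
h=np.radians(4.0); q=[.4115,.2735]
manip.move_to([*q,.20],down(h)); manip.servo_line([*q,.05],rate=.12); manip.hold(.2)
z=feel_down(*q,.04,.0295,h,step=.0015,thr=1.5)
print(manip.get_contact_force(),manip.get_time())
c=shot("side");cv2.imwrite("pics/s3.png",c["image"][230:,100:400,::-1])
```

```text
[-0.02586488  0.71453116 -1.3591629 ]
w 0.06144789813754667 [-0.83714928  0.50121824  5.16394585]
w 0.061424921210505044
felt z 0.0314 dF 6.9
[-0.83484007 -0.71865513  6.7679489 ] 44.1167
```

View pics/hold.png

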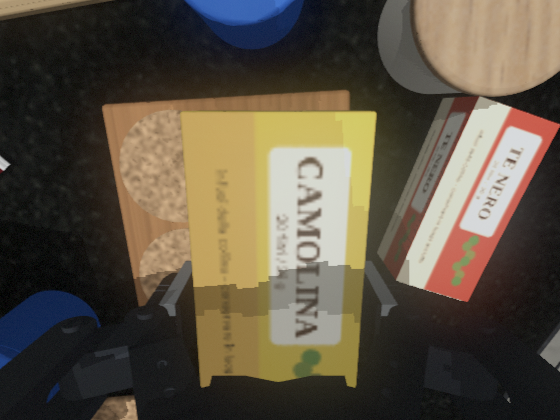

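Run:
```python
from h import *
c=manip.camera("wrist"); c["T"]=np.array(c["mount"])
# tool frame: rays onto tool z=-.005
for u in((183,112),(376,111),(200,384),(356,388)): print(u,plane(c,u,-.005).round(4))
```

```text
(183, 112) [ 0.0687 -0.0286 -0.005 ]
(376, 111) [ 0.0689  0.0313 -0.005 ]
(200, 384) [-0.0334 -0.0295 -0.005 ]
(356, 388) [-0.0352  0.0313 -0.005 ]
```

Run:
```python
from pick import *
p=manip.get_position()
manip.command_gripper(.074); manip.hold(.2)
manip.servo_line([p[0],p[1],.09],rate=.08); manip.servo_line([p[0],p[1],.30],rate=.2)
manip.move_to([.487,-.26,.30],down(0)); manip.hold(.2)
t=shot("top"); print(manip.get_time())
cv2.imwrite("pics/t4.png",cv2.resize(t["image"][180:345,60:290],None,fx=2.5,fy=2.5)[:,:,::-1])
q=blob(t["image"],(22,100,80),(35,255,255),(112,225,168,312),9); print(quad(t,q,.036))
c=shot("wrist");cv2.imwrite("pics/mat.png",c["image"][:,:,::-1])
```

```text
48.9917
[411.6 269.9 140.1  64.7   4. ]
```

View pics/t4.png

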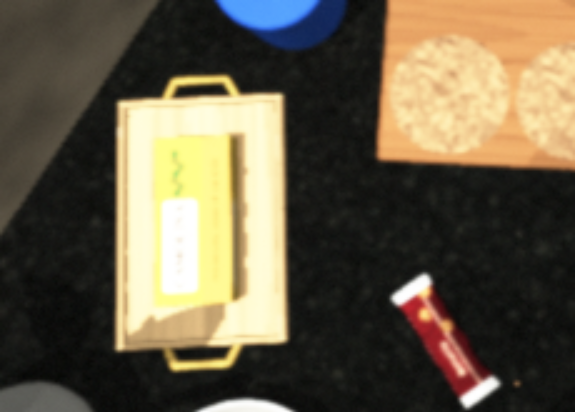

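View pics/mat.png

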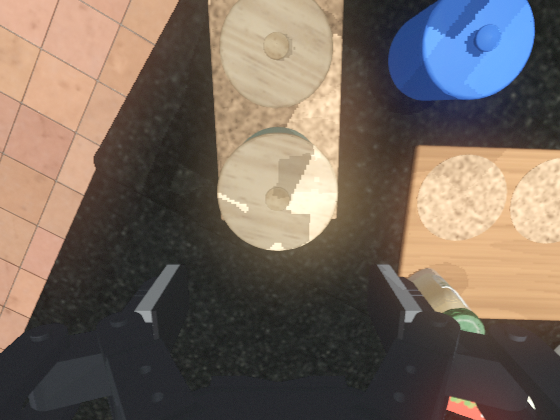

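Run:
```python
from pick import *
Lp=json.load(open("L.json"));Sp=json.load(open("S.json"))
def ret(src,q):
    manip.command_gripper(.034,60)
    manip.servo_line([src[0],src[1],src[2]+.03],down(0),rate=.15); manip.hold(.1)
    p=grab("tmp",*src); carry(p,q,.15)
    p=manip.get_position(); manip.servo_line([p[0],p[1],.29],rate=.2)
ret([.487,-.260,.1555],Lp)
manip.move_to([.371,-.26,.26],down(0))
ret([.371,-.260,.1355],Sp)
manip.move_to([.50,-.30,.36],down(0)); manip.hold(.3)
t,s=shot("top"),shot("side")
cv2.imwrite("pics/f.png",np.hstack([cv2.resize(c["image"][y:y+200,x:x+200],None,fx=2,fy=2,interpolation=cv2.INTER_CUBIC) for c,x,y in((t,190,130),(s,170,130))])[:,:,::-1])
print(manip.get_time())
```

```text
closed w 0.0151 [-0.6  1.6  4.9] [ 0.4872 -0.2601  0.156 ]
lifted w 0.0151 F [ 0.4  0.2 -5.2]
felt z 0.1602 dF 9.1
t 58.8417
closed w 0.0149 [-1.3 -2.   5.2] [ 0.3713 -0.2604  0.1359]
lifted w 0.0154 F [ 0.2  0.1 -4.7]
felt z 0.1400 dF 6.5
t 69.8167
71.9083
```

View pics/f.png

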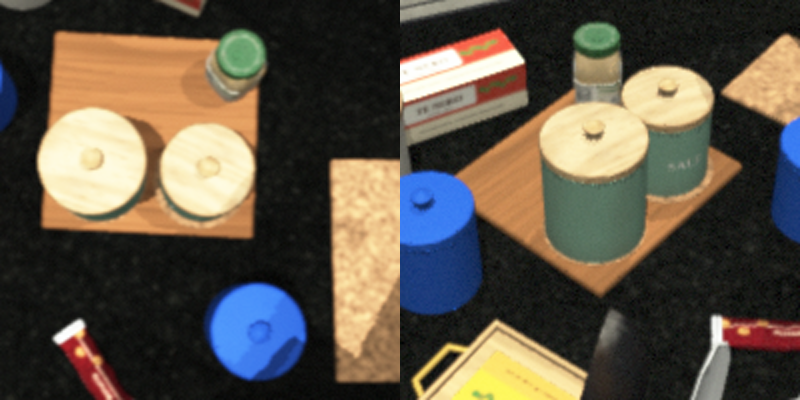

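Both knobs are at the same top-view pixels as before: large at about (92,158) and small at about (208,167) in the crop. Both canisters are upright, the jar is unmoved, and the box is in the tray, so I'm handing in.

```bash
python3 -c "
from rig import manip
print(manip.get_contact_force()); manip.sign_off(); print(manip.get_time())"
```

```text
[-0.85018906  0.18970139 -0.68591968]
the job is handed in; nothing more can be done
the job is handed in; nothing more can be done
```

The job is handed in after about 72 s of robot time. I stood both canisters on the mat and laid the tea box flat in the tray. Then I put each canister back in its own place on the board, the large one first.

**Last checks**
- **Canisters:** both stand upright, and their knobs are at the same top-view pixels as at the start. The TCP positions at pick-up and put-back match the cork inlay centres I measured to within about 1–2 mm.
- **Tea box:** it lies flat in the tray, in line with its length (both at 4.0°). Its measured centre is within about 3 mm of the tray's centre; part of that is the box's visible side face.
- **Jar and blue canisters:** the jar and the blue canister in front of the board are unmoved. The other blue canister is only partly in the last view and looks unmoved.
- **Forces:** the largest touch-down force I read was 13 N.

**What disagreed**
- **Knob tops:** two-view triangulation put them 7–12 mm lower than the text's heights on the board. I therefore found the lids by touch, and that agreed with the text.
- **Other heights:** the board, mat and tray corners also mostly measured a few mm low, by up to about 10 mm.
- **Gripper opening:** it read 15 mm on the 20 mm knobs, but the grip held on all four lifts.

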